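# Clamp a glass plate and ease the thumbscrew

### The job

Pick the glass plate off its stand, touching it only at its edges and never on its clear faces, lay it flat and fully down in the nest of the edge clamp without dropping it, and let go of it. Then turn the clamp's winged thumbscrew clockwise until it seats and back it off a quarter turn, so that the glass can expand when it is heated. Finish while still gripping the thumbscrew there, and leave the bottle, beaker and dish where they stand.

Things in the scene. Friction and masses are not known exactly. Their poses are not given: they have to be found in the camera images.
- plate_center (a point): Centre of the loose glass plate, 90 (x) by 50 (y) by 5 mm (z up), 45 to 75 g, same either way round: a clear window 78 by 38 mm in a frosted white border 6 mm wide. Fingers may touch edges and border, not the window on either side. It starts lying on a narrower stand, centre 34.5 mm above the table, both 90 mm long edges overhanging free by at least 5 mm.
- stand: Fixed low stand that carries the plate at the start: grey foot 80 by 36 by 8 mm under a black rubber-topped block 70 (x) by 30 mm (y), top 32 mm above the table. Origin under its centre, on the table. The plate lies roughly along the stand's x.
- nest (a point): Centre of the nest's flat seat on the clamp, 32 mm above the table; x along the clamp towards the thumbscrew, z up. A seated plate has its long side along x, its centre 2.5 mm above this point. The pedestal under it is 34 mm wide. Within 33 mm of the centre along x there are no guides, so fingers can hold the long edges and open freely there; the foot below is 40 mm wide, 12 mm high.
- clamp: Fixed aluminium edge clamp, 215 mm long (x), 68 mm wide; origin on the table under its middle, nest centre at x = -45 mm. The nest has four corner guides 4 mm above the seat, outer faces 33 mm off the centre line, leaving 2.2 mm beside each long edge of the plate, an end stop 1.5 mm beyond the plate at -x, and at +x the jaw.
- jaw_face (a point): Middle of the steel sliding jaw's face, 36 mm wide, top 6 mm above the seat. When the screw is seated the face is 44.5 mm from the nest's centre; it withdraws 1.6 mm per rad of backing off. It only nudges the plate along its length and never squeezes it.
- wings (a point): Middle of the black winged thumbscrew on its upright axis, 72 mm above the table, 100 mm from the nest's centre along the nest's x. The wings are one bar 42 mm long (this point's x), 12 mm thick (its y), 30 mm high, 55 to 85 mm above the table; this frame turns with them. Below: a round collar 26 mm across (48 to 56 mm high) on a fixed boss (top 46 mm) and a housing 40 mm wide (top 40 mm).
- thumbscrew (a joint): Turn of the thumbscrew in rad, growing clockwise seen from above; it does not rise or sink. At 0 and 3.14 the wings lie along the nest's x. It seats against a hard stop at 3.14; a quarter turn back from there is 1.57, wings across the clamp. It starts from 0.4 to 1.3, turns with 0.05 N m of friction and stays where it is left.
- bottle: Brown reagent bottle, 48 mm across, 110 mm tall, off to one side; leave alone. Origin under its centre.
- beaker: Open glass beaker, 68 mm across the rim, 85 mm tall, off to one side; leave alone. Origin under its centre.
- dish: Flat covered dish, 90 mm across, 15 mm high, beyond the work; leave alone. Origin under its centre.
Things that resemble listed ones, but are neither listed nor needed, are in the scene too. Of the things that look like the clamp, the largest one is meant.

How it is judged:
On the way, in this order (a step that is already met when the one before it is completed fails the run):
1. the plate lies fully down in the nest, let go and at rest (x of plate_center in the frame of nest between -0.006 and 0.006 m and y of plate_center in the frame of nest between -0.005 and 0.005 m and z of plate_center in the frame of nest between 0 and 0.0045 m and angle between the x axis of plate_center and the x axis of nest, either way round below 0.08 rad and angle between plate_center's own z axis and vertical below 0.06 rad and contact force between the fingers and plate below 0.05 N and linear speed of plate below 0.02 m/s), for 0.2 s.
2. the thumbscrew is turned clockwise until it seats, the plate still in the nest (value of joint thumbscrew above 3.06 rad and x of plate_center in the frame of nest between -0.006 and 0.006 m and y of plate_center in the frame of nest between -0.005 and 0.005 m and z of plate_center in the frame of nest between 0 and 0.0045 m and angle between the x axis of plate_center and the x axis of nest, either way round below 0.08 rad and angle between plate_center's own z axis and vertical below 0.06 rad), for 0.1 s.
At the end, for the whole second after the job is handed in: Thumbscrew at rest 1.57 rad (+-0.26) back from its seat, gripped with over 1.5 N. Plate at rest in the nest, untouched by the fingers: centre within 6 mm along, 5 mm across, under 4.5 mm above the seat, turned under 0.08 and tilted under 0.06 rad (all of step 1 and value of joint thumbscrew between 1.31 and 1.83 rad and velocity of joint thumbscrew between -0.1 and 0.1 rad/s and contact force between the fingers and thumbscrew above 1.5 N); the arm keeps its last pose, push and grip.
It fails at once if the fingers touch a clear face of the plate (contact force between the fingers and plate_c0 above 0.3 N).
It fails at once if the plate is dropped (it falls freely by some 25 mm) (contact force between the fingers and plate below 0.05 N and linear speed of plate above 0.7 m/s).
It fails at once if the bottle, beaker or dish is moved by more than 20 mm or tipped over (distance of any of bottle, beaker, dish from where it was at the start of the episode above 0.02 m or angle between any of bottle, beaker, dish's own z axis and vertical above 0.35 rad).
It also fails if it takes over 72 s, if anything falls off the work surface, if the arm or the gripper's body presses on something with over 40 N, if the wrist force passes 120 N, or if a joint passes its speed limit or range.

### The arm

A 6-joint arm with a two-finger parallel gripper is mounted at the origin on the work surface. World frame = base frame: x ahead of the robot, y to its left, z up, the work surface at z = 0. Lengths are in m, angles in rad, forces in N, time in s.
With the tool pointing down it reaches from about 0.35 to 0.725 m from the base axis. Payload 6 kg.
Tool frame: the origin (TCP) lies midway between the tips of the shut fingers; the grasp point (between the pads) lies robot.tcp_to_grasp behind it (robot.tcp_to_grasp is the distance from the TCP to the grasp point, in m); x points along the fingers, y is the direction in which the jaws open and shut, and the axes are right-handed (so a half turn about x gives the same grasp; the last joint's range is limited). The gripper opens to 85 mm and grips with 20 to 120 N. Pads are 22 mm wide; open, the fingers measure 114 mm over their backs; the gripper's body (76 mm by 85 mm) begins 54 mm behind the grasp point. The pads swing forward as they close: fully open they stand 13 mm farther back than shut.
Start: joints at [-0.948, 0.04, 0.085, 0, -1.615, -0.334], TCP at [0.171, -0.575, 0.231] pointing down, gripper open.
Joint ranges: [-2.56, 2.56], [-1.29, 2.01], [-1.08, 1.49], [-3.29, 1.98], [-2.81, -0.18], [-2.99, 2.99]. Speed limits (rad/s): [2.57, 2.57, 3.01, 3.14, 3.14, 3.14].

### API

Orientations are given as a rotation vector (axis times angle).
In Python, from rig import robot, eyes, nets gives the robot as it stands. The module is installed in compiled form; this text tells all that it offers.
- The arm moves only by the tool servo_tool, never from a script. Its argument "steps" is a list of rows, each an object of numbers: "x", "y", "z": the shift along the world's x, y, z in mm; "yaw": the turn about the world's z in degrees. A call has exactly 8 rows; each row shifts and turns the commanded pose from where the row before left it; what a row does not reach is not made up. A row lasts 1/8 s, in which the tool goes at most 62.5 mm and 10.7 degrees, less where a joint would pass 70% of its speed; a pose out of reach is approached as far as the arm can. A call is refused whole if a number of a shift passes 62.5 or a number of a turn 10.7, either way. A call with a gripper value outside its range is refused whole. "grip" is the opening, from 0 (shut) to 1 (fully open), set as the call begins (left out, the last holds). The fingers move at their own pace and stop on an object; "squeeze" is the grip in N (left out, the last holds). Time passes only in rows, so rows that do not move let the fingers close, or fill a call up. It gives the time, the measured TCP pose, the force and the opening at its end, in the units of the state.
- robot.sense(): the state, without advancing time (a new reading comes with each control period).
- eyes.camera(name): name is "side" or "top"; returns a dict with "image" (420x560x3 uint8, red, green, blue), "range_z" (420x560 float32, m along the optical axis (not along the pixel's ray), 0 where there is no reading), "mtx" (3x3 intrinsics, pixels), "rvec" (rotation vector, rad) and "tvec" (3), from world to camera coordinates, as OpenCV has them. Camera axes: x right, y down, z forward; pixel columns grow to the right and rows downward; lengths in m; the calibration is good to about 2 mm. A picture is of the moment at which its call begins.
- robot.close_job(): hands the job in, once; it reports no verdict.
Trained networks look in the newest picture that a camera, given by its name, has taken for a name from the list of things; names that differ only in an ending like _2 or _b are one class to them, and where a whole thing is asked for, a point or a joint stands for the part that bears it (a point fixed in the world has none). Each returns a list of dicts, best first, with "conf" (0 to 1); they miss things now and then, are a little off and sometimes report something else, mostly with a low value. They report only what shows in the picture. A call takes as long as a camera call. They do not tell look-alikes from the thing itself.
- nets.boxes_of(camera, target): "extent" ([left, top, right, bottom] as shares, 0 to 1, of the picture: columns of its width, rows of its height, round what is visible of it).
- nets.regions_of(camera, target): "region" (420x560 bool, what is visible of it) and "extent" ([left, top, right, bottom] as shares, 0 to 1, of the picture: columns of its width, rows of its height, round what is visible of it).
- nets.tip_of(camera, target): "location" ([row, column] as shares, 0 to 1, of the picture: columns of its width, rows of its height: a listed point, or the origin of a listed thing).
The state is a dict: "clock": time; "joint_pos": joint angles; "dq": joint speeds; "effort": joint torques, N m; "tool_pos": TCP position; "tcp_rot": TCP orientation; "contact_force": force on the tool from outside, world axes, zero at the start; "wrist_torque": the same for the moment, N m; "gripper_width": opening from 0.0 (shut) to 1.0 (fully open).
Only numpy, scipy, OpenCV 4.12 (cv2) and the standard library are available. Lean on these libraries where they do the work, as an engineer would, in place of code of your own. Each camera call takes 0.05 s, during which the arm holds its last target.

## Working session

There is one attempt and no reset: what is moved stays moved. The work goes in short steps, Python scripts to look and compute and a tool call to move; the robot and the scene stay as the last step left them, time stands still between calls to the robot, and variables do not carry over. Pictures are saved under pics/ and viewed, and the job is handed in when it is done.

Besides the shell and the picture viewer there is one more tool, called after "Call:" by a JSON object that holds its "name" and its "arguments", one argument or row to a line. servo_tool: Moves the arm, as the interface text tells. Its arguments: {"type":"object","properties":{"steps":{"type":"array"},"grip":{"type":"number"},"squeeze":{"type":"number"}},"required":["steps"]}

```bash
mkdir -p pics; cat > h.py <<'E'
import numpy as np, cv2
from rig import robot, eyes, nets
def take(cam,fn=None):
    c=eyes.camera(cam)
    if fn: cv2.imwrite('pics/'+fn,c['image'][:,:,::-1])
    return c
def world(c,rows,cols,z=None):
    # back-project using depth
    K=c['mtx'];R,_=cv2.Rodrigues(np.array(c['rvec'],float));t=np.array(c['tvec'],float).reshape(3)
    rows=np.atleast_1d(rows).astype(float);cols=np.atleast_1d(cols).astype(float)
    d=np.stack([(cols-K[0,2])/K[0,0],(rows-K[1,2])/K[1,1],np.ones_like(rows)],1)
    o=-R.T@t; dw=d@R
    if z is None:
        s=c['range_z'][rows.round().astype(int),cols.round().astype(int)]
    else: s=(z-o[2])/dw[:,2]
    return o+dw*s[:,None]
def proj(c,P):
    p,_=cv2.projectPoints(np.array(P,float).reshape(-1,1,3),np.array(c['rvec'],float),np.array(c['tvec'],float),c['mtx'],None)
    return p.reshape(-1,2)
E
python3 - <<'E'
from h import *
print(robot.sense()); print(robot.tcp_to_grasp)
for cam in ['top','side']:
    c=take(cam,cam+'0.png')
    R,_=cv2.Rodrigues(np.array(c['rvec'],float)); print(cam,-R.T@np.array(c['tvec']).ravel(),c['mtx'].tolist())
    for n in ['plate_center','nest','jaw_face','wings','clamp','stand','bottle','beaker','dish']:
        print(n,[(round(r['conf'],2),np.round(np.array(r['location'])*[420,560],1).tolist()) for r in nets.tip_of(cam,n)])
E
```

```text
{'clock': 0.0, 'joint_pos': array([-9.48336632e-01,  4.08260595e-02,  8.38198813e-02, -4.81024940e-04,
       -1.61549872e+00, -3.33684413e-01]), 'dq': array([ 2.78695029e-05,  8.37598534e-04, -2.92541112e-04, -4.68161351e-04,
       -8.56711503e-04,  6.22646849e-04]), 'effort': array([-3.28598631e-03, -3.68200815e+01,  3.47402894e+01,  6.93229392e+00,
       -5.46863608e-03,  1.20856473e-05]), 'tool_pos': array([ 0.17085128, -0.57482096,  0.23027238]), 'tcp_rot': array([-0.22531975,  1.55924363,  0.22805788]), 'contact_force': array([0.57552798, 0.07981313, 0.70785545]), 'wrist_torque': array([-0.00691462, -0.04579724, -0.03803114]), 'gripper_width': 0.9984079638333379}
0.0187
top [0.29158468 0.01734328 1.51044605] [[502.69243879642414, 0.0, 278.87471461098113], [0.0, 502.69243879642414, 211.45692555308477], [0.0, 0.0, 1.0]]
plate_center [(0.95, [228.6, 222.4])]
nest [(0.81, [213.6, 361.0]), (0.73, [254.0, 319.5]), (0.66, [282.8, 378.1])]
jaw_face [(0.66, [237.9, 318.6]), (0.51, [270.8, 379.2]), (0.46, [202.2, 360.0])]
wings [(0.63, [222.7, 316.4]), (0.59, [188.8, 363.9]), (0.52, [2
[... 269 characters left out ...]
.99572210692526, 210.25152005332055], [0.0, 0.0, 1.0]]
plate_center [(0.9, [255.1, 260.7]), (0.63, [265.9, 263.0])]
nest [(0.98, [184.0, 328.5]), (0.89, [199.8, 395.1]), (0.69, [211.2, 341.2]), (0.38, [355.0, 204.8])]
jaw_face [(0.45, [205.0, 331.9]), (0.45, [176.4, 314.4]), (0.4, [191.6, 384.3])]
wings [(0.65, [191.1, 310.6]), (0.63, [180.4, 376.3]), (0.56, [169.2, 304.0]), (0.2, [179.0, 363.6])]
clamp [(0.82, [198.2, 385.0]), (0.69, [217.5, 330.2]), (0.69, [178.0, 359.4]), (0.68, [187.2, 315.6])]
stand [(0.71, [265.4, 261.7]), (0.56, [179.4, 362.1])]
bottle [(0.68, [178.1, 359.3])]
beaker [(0.81, [351.3, 202.5]), (0.33, [176.1, 361.6])]
dish [(0.82, [211.1, 235.0]), (0.62, [207.3, 328.6])]
```

View pics/top0.png

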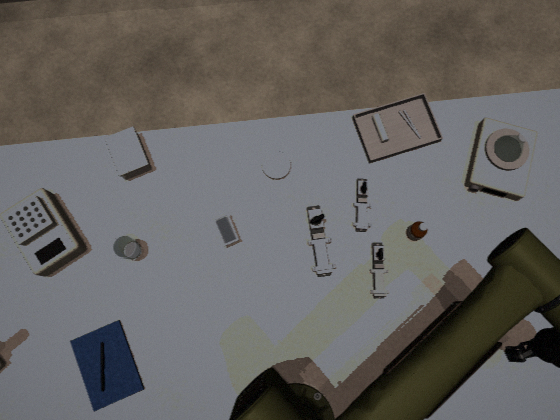

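View pics/side0.png

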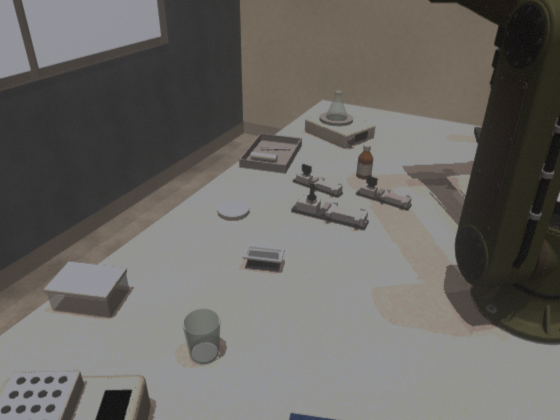

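```bash
python3 - <<'E'
from h import *
c=take('top')
im=c['image'][150:310,180:440]
cv2.imwrite('pics/topz.png',cv2.resize(im,None,fx=3,fy=3,interpolation=cv2.INTER_CUBIC)[:,:,::-1])
np.savez('top.npz',**c)
s=take('side'); np.savez('side.npz',**s)
cv2.imwrite('pics/sidez.png',cv2.resize(s['image'][140:300,200:430],None,fx=3.3,fy=3.3,interpolation=cv2.INTER_CUBIC)[:,:,::-1])
E
```

```text
(no output)
```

View pics/topz.png

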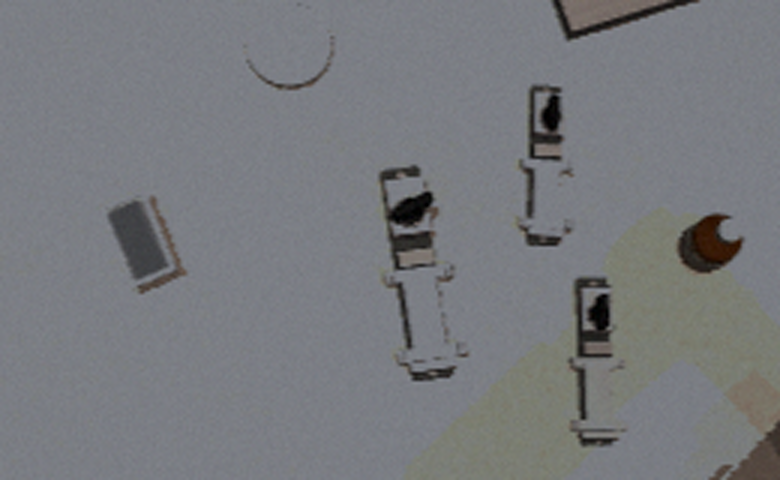

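View pics/sidez.png

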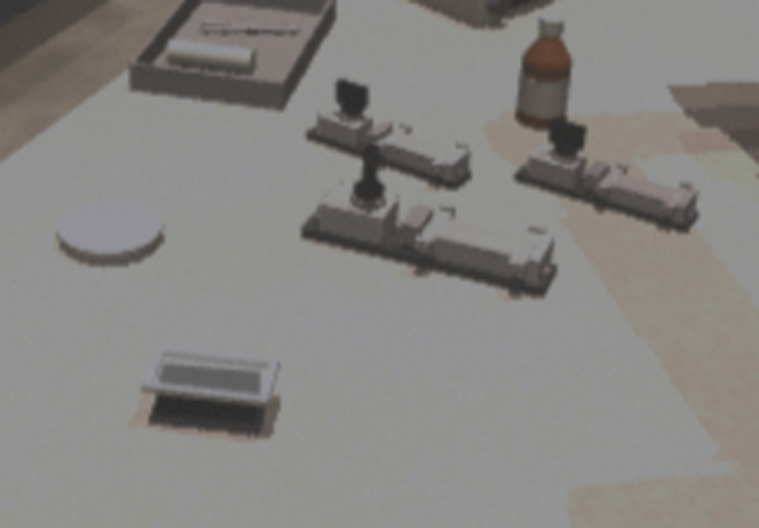

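```bash
python3 - <<'E'
from h import *
for cam in ['top','side']:
    c=dict(np.load(cam+'.npz'))
    print(cam,proj(c,[[0,0,0],[.5,0,0],[.5,.2,0]]).round(1).tolist())
    rr,cc=np.mgrid[0:420,0:560]; P=world(c,rr.ravel(),cc.ravel()).reshape(420,560,3)
    np.save(cam+'P.npy',P)
    H=P[:,:,2]
    if cam=='top':
        print((H[215:243,212:246]*1000).round().astype(int)[::2])
    else:
        print((H[240:272,240:290:2]*1000).round().astype(int)[::2])
c=dict(np.load('top.npz'));print(world(c,[228.6],[222.4],.0345),world(c,[254],[319.5],.032),world(c,[222.7],[316.4],.072),world(c,[239.9],[316.8],0))
c=dict(np.load('side.npz'));print(world(c,[255.1],[260.7],.0345),world(c,[211.2],[341.2],.032),world(c,[191.1],[310.6],.072),world(c,[217.5],[330.2],0))
E
```

```text
top [[294.3, 423.5], [275.4, 248.3], [209.4, 255.4]]
[[   3   -5   -1   -2   -4   -2   -1   -3   -2   36   30   38   37   34
    39   40   38   -2   -3   -2   -1    0   -3   -2    0   -1    0   -6
     0    0  -10   -1   -6   -4]
 [  -1   -1   -2   -2   36   34   36   35   40   37   34   40   36   34
    34   32   29   36   -1    2   -3   -2    3   -6    0   -6    6   -2
    -3   -3   -1   -7    7    1]
 [  34   34   36   37   34   35   38   33   37   37   34   32   40   40
    34   36   35   28   32   -3    3    2   -5   -2    1   -1    1    2
     2    1   -2    0    0   -2]
 [  -5   27   34   33   38   36   33   33   39   39   35 1510   34   34
    40   35 1510   37   36    2   -7   -1    1    2    2   -1    3   -7
    -3   -5    2   -2    0    2]
 [   5   -2   38   41   36   31   37   33   36   40   39   38   40   35
    36   34   36   36   42   31   -1   -6   -1    3    2   -2    1   -3
    -2    3    5   -2   -6   -5]
 [  -1   -1   -6   39   38   31   32   41   33   33   34   41   38   34
    32   35   34   36   41   31   36   -5   -2    4    4   -7   -8   -3
     0    3   -1  
[... 2380 characters left out ...]
20 19 20 22 19 21 21 21 22 22 23 24 31 34 33 34 37 -1 -1 -2
   1]
 [ 0  1  1  8 11 13 13 12 15 15 16 16 15 18 18 17 18 19 17  8  1  1  3 -2
   1]
 [ 0  1  0  5  7  8 10  8  8  8 10  8 10 10 10 13 13 12 14  8 -1  2  3  1
   0]
 [ 1  2  0 -2  4  4  4  4  3  7  6  6  7  6  7  9  8  8  7  9 -1 -1  0  2
   0]
 [ 0 -1  3 -1 -1 -1 -2 -1  0  0  0  2  4  2  2  3  3  3  5  6  2  1  1  0
   1]]
[[0.57103297 0.1509955  0.0345    ]] [[ 0.46477902 -0.12749068  0.032     ]] [[ 0.55194754 -0.12601774  0.072     ]] [[ 0.51208883 -0.12783727  0.        ]]
[[0.57440932 0.15259237 0.0345    ]] [[ 0.47633835 -0.12687996  0.032     ]] [[ 0.56810725 -0.12425491  0.072     ]] [[ 0.50770237 -0.13141102  0.        ]]
```

```bash
python3 - <<'E'
from h import *
for cam in ['top','side']:
    c=dict(np.load(cam+'.npz')); P=np.load(cam+'P.npy')
    near=(abs(P[:,:,0]-.572)<.08)&(abs(P[:,:,1]-.152)<.08)
    if cam=='top': m=near&(P[:,:,2]>.022)&(P[:,:,2]<.06)
    else: m=near&(P[:,:,2]>.0335)&(P[:,:,2]<.06)
    m=cv2.morphologyEx(m.astype(np.uint8),cv2.MORPH_CLOSE,np.ones((3,3)))
    cs,_=cv2.findContours(m,cv2.RETR_EXTERNAL,cv2.CHAIN_APPROX_NONE); k=max(cs,key=cv2.contourArea)
    mm=np.zeros_like(m); cv2.drawContours(mm,[k],-1,1,-1)
    r,q=np.nonzero(mm); W=world(c,r,q,.037)[:,:2]
    z=P[:,:,2][mm>0]; 
    mu=W.mean(0);C=np.cov(W.T);w,v=np.linalg.eigh(C); a=np.degrees(np.arctan2(v[1,1],v[0,1]))
    print(cam,'centre',mu,'ang',a%180,'dims',np.sqrt(12*w),'z',np.median(z))
    print(cv2.minAreaRect((W*1000).astype(np.float32)))
# clamp
for cam in ['top','side']:
    c=dict(np.load(cam+'.npz')); P=np.load(cam+'P.npy')
    near=(P[:,:,0]>.38)&(P[:,:,0]<.66)&(abs(P[:,:,1]+.128)<.075)
    m=near&(P[:,:,2]>.006)&(P[:,:,2]<.1)
    n,l,st,ce=cv2.connectedComponentsWithStats(m.astype(np.uint8)); i=1+np.argmax(st[1:,4]); mm=l==i
    Q=P[mm]; mu=Q[:,:2].mean(0);w,v=np.linalg.eigh(np.cov(Q[:,:2].T)); print(cam,st[i],mu,np.degrees(np.arctan2(v[1,1],v[0,1])),cv2.minAreaRect((Q[:,:2]*1000).astype(np.float32)))
    for lo,hi in [(.005,.018),(.026,.0345),(.036,.045),(.055,.1)]:
        S=Q[(Q[:,2]>lo)&(Q[:,2]<hi)]; print(lo,hi,len(S),S.min(0).round(3),S.max(0).round(3),S.mean(0).round(4))
    im=c['image'].astype(int); blk=mm&(P[:,:,2]>.05); S=P[blk]; print('wings',len(S),S[:,:3].mean(0))
    np.save(cam+'clamp.npy',Q)
E
```

```text
top centre [0.56816989 0.14316122] ang 16.385911482584902 dims [0.04997529 0.0906913 ] z 0.03559715121144502
((568.5332641601562, 143.0783233642578), (90.55859375, 49.55640411376953), 16.592971801757812)
side centre [0.56966325 0.14674621] ang 15.512826767028798 dims [0.05514801 0.09080872] z 0.03701329959577471
((570.1043090820312, 146.69094848632812), (90.42733001708984, 55.68419647216797), 16.232168197631836)
top [ 305  205   30   72 1068] [ 0.50140826 -0.12889841] -177.8142278131192 ((510.9727783203125, -130.7982940673828), (217.78932189941406, 67.54225158691406), 1.4087051153182983)
0.005 0.018 168 [ 0.402 -0.164  0.006] [ 0.619 -0.104  0.018] [ 0.5184 -0.1254  0.0111]
0.026 0.0345 416 [ 0.408 -0.167  0.026] [ 0.6   -0.098  0.034] [ 0.468  -0.1309  0.0308]
0.036 0.045 237 [ 0.41  -0.165  0.036] [ 0.602 -0.097  0.045] [ 0.5289 -0.1283  0.0391]
0.055 0.1 83 [ 0.552 -0.147  0.055] [ 0.575 -0.107  0.09 ] [ 0.5624 -0.1269  0.079 ]
wings 92 [ 0.562124   -0.12739477  0.07647476]
side [ 291  184   78   46 1282] [ 0.50672749 -0.11913582] -176.66974013264777 ((510.825927734375, -126.29833221435547), (215.4449462890625, 71.5602798461914), 2.728529930114746)
0.005 0.018 341 [ 0.403 -0.152  0.006] [ 0.619 -0.102  0.018] [ 0.5088 -0.1137  0.0116]
0.026 0.0345 425 [ 0.409 -0.163  0.026] [ 0.6   -0.091  0.034] [ 0.481  -0.1236  0.0312]
0.036 0.045 195 [ 0.408 -0.162  0.036] [ 0.603 -0.093  0.045] [ 0.5421 -0.1217  0.0392]
0.055 0.1 83 [ 0.553 -0.144  0.055] [ 0.577 -0.104  0.087] [ 0.5626 -0.1185  0.0731]
wings 93 [ 0.56297874 -0.11854764  0.07091437]
```

```bash
cat > fit.py <<'E'
from h import *
from scipy.optimize import minimize, differential_evolution
def rays(c,r,q):
    K=c['mtx'];R,_=cv2.Rodrigues(np.array(c['rvec'],float));t=np.array(c['tvec'],float).reshape(3)
    d=np.stack([(q-K[0,2])/K[0,0],(r-K[1,2])/K[1,1],np.ones(len(r))],1)
    return -R.T@t, d@R
def hit(o,d,b,cx,cy,a,S):
    # rotate into local
    ca,sa=np.cos(a),np.sin(a); M=np.array([[ca,sa,0],[-sa,ca,0],[0,0,1]])
    o=M@(o-[cx,cy,0]); d=d@M.T
    with np.errstate(all='ignore'):
        t1=(np.array([b[0],b[2],b[4]])-o)/d; t2=(np.array([b[1],b[3],b[5]])-o)/d
    n=np.minimum(t1,t2).max(1); f=np.maximum(t1,t2).min(1)
    return np.where((n<f)&(n>0),n,np.inf)
def model(o,d,p):
    cx,cy,a,q,hs,he=p
    S=-o[2]/d[:,2]
    B=[(-.1075,.1075,-.02,.02,0,.012),(-.09,.0,-.017,.017,0,.032),(hs,he,-.02,.02,0,.04)]
    for sx in(-1,1):
        for sy in (-1,1):
            x=sorted([-.045+sx*.034,-.045+sx*.044]); y=sorted([sy*.0272,sy*.033]); B.append((*x,*y,.012,.036))
    jf=-.045+.0445+.0016*(3.14-q); B.append((jf,jf+.02,-.018,.018,.02,.038))
    for b in B: S=np.minimum(S,hit(o,d,b,cx,cy,a,S))
    wx,wy=cx+.055*np.cos(a),cy+.055*np.sin(a)
    S=np.minimum(S,hit(o,d,(-.021,.021,-.006,.006,.055,.085),wx,wy,a-q,S))
    S=np.minimum(S,hit(o,d,(-.011,.011,-.011,.011,.04,.055),wx,wy,a,S))
    return S
def data(cam,c=None):
    if c is None: c=dict(np.load(cam+'.npz'))
    box=np.array([[x,y,z] for x in(.38,.65) for y in(-.19,-.07) for z in (0,.09)]); u=proj(c,box)
    rr,qq=np.mgrid[int(u[:,1].min()):int(u[:,1].max()),int(u[:,0].min()):int(u[:,0].max())]; rr=rr.ravel();qq=qq.ravel()
    s=c['range_z'][rr,qq]; k=s>0
    P=world(c,rr,qq); k&=(P[:,0]>.37)&(P[:,0]<.66)&(P[:,1]>-.185)&(P[:,1]<-.06)&(P[:,2]<.11)
    o,d=rays(c,rr[k].astype(float),qq[k].astype(float)); return o,d,s[k]
def cost(p,D): return sum(np.minimum(abs(model(o,d,p)-s),.015).mean()for o,d,s in D)*1000
if __name__=='__main__':
    T=data('top');Sd=data('side')
    for name,D in [('top',[T]),('side',[Sd]),('both',[T,Sd])]:
        best=None
        for q0 in(.5,.8,1.2):
            r=minimize(cost,[.511,-.129,.03,q0,.03,.085],args=(D,),method='Nelder-Mead',options=dict(initial_simplex=np.array([.511,-.129,.03,q0,.03,.085])+np.vstack([np.zeros(6),np.diag([.005,.005,.03,.3,.01,.01])]),maxiter=1500,xatol=1e-5,fatol=1e-5))
            if best is None or r.fun<best.fun: best=r
        p=best.x; print(name,best.fun,p.round(4),'nest',p[0]-.045*np.cos(p[2]),p[1]-.045*np.sin(p[2]),'wing',p[0]+.055*np.cos(p[2]),p[1]+.055*np.sin(p[2]))
E
python3 fit.py
```

```text
top 3.2701180404161505 [ 0.5092 -0.1299  0.0323  1.27    0.0347  0.0918] nest 0.46425444444395386 -0.1313130223810337 wing 0.5642023318507524 -0.1280850504298029
side 2.8287695811567133 [ 0.5111 -0.1298  0.0302  1.202   0.0342  0.0904] nest 0.46608321475670234 -0.13114653331192772 wing 0.566037668518781 -0.12812872398652758
both 6.206071923003937 [ 0.5096 -0.1299  0.0309  1.2711  0.0353  0.0917] nest 0.46464693295660764 -0.1312962648263843 wing 0.5645992803528127 -0.1282094784735017
```

```bash
cat >> h.py <<'E'
def pose():
    s=robot.sense(); R,_=cv2.Rodrigues(np.array(s['tcp_rot'])); p=s['tool_pos']
    print('t',round(s['clock'],2),'p',(p*1000).round(1),'yawY',np.degrees(np.arctan2(R[1,1],R[0,1])).round(2),'xax',R[:,0].round(3),'j',np.array(s['joint_pos']).round(3),'F',s['contact_force'].round(1),'T',s['wrist_torque'].round(2),'w',round(s['gripper_width'],4)); return s
E
python3 -c "
from h import *
pose()"
```

```text
t 1.1 p [ 170.9 -575.1  231.2] yawY 106.55 xax [-0.  0. -1.] j [-0.948  0.04   0.085  0.    -1.615 -0.334] F [-0.4 -0.5  0.3] T [ 0.    0.   -0.01] w 0.9984
```

Call:
{"name": "servo_tool", "arguments": {
  "steps": [
    {"x":25,"y":45},
    {"x":25,"y":45},
    {"x":25,"y":45},
    {"x":25,"y":45},
    {"x":25,"y":45},
    {"x":25,"y":45},
    {"x":25,"y":45},
    {"x":25,"y":45}
  ],
  "grip": 1,
  "squeeze": 25
}}

```text
invalid input
```

Call:
{"name": "servo_tool", "arguments": {
  "steps": [
    {"x":25,"y":45},
    {"x":25,"y":45},
    {"x":25,"y":45},
    {"x":25,"y":45},
    {"x":25,"y":45},
    {"x":25,"y":45},
    {"x":25,"y":45},
    {"x":25,"y":44,"z":-30}
  ]
}}

```text
invalid input
```

```bash
python3 -c "
from h import *
pose()"
```

```text
t 1.1 p [ 170.9 -575.1  231.2] yawY 106.55 xax [-0.  0. -1.] j [-0.948  0.04   0.085  0.    -1.615 -0.334] F [-0.4 -0.5  0.3] T [ 0.    0.   -0.01] w 0.9984
```

Probably every row needs all four numbers.

Call:
{"name": "servo_tool", "arguments": {
  "steps": [
    {"x":25,"y":45,"z":0,"yaw":0},
    {"x":25,"y":45,"z":0,"yaw":0},
    {"x":25,"y":45,"z":0,"yaw":0},
    {"x":25,"y":45,"z":0,"yaw":0},
    {"x":25,"y":45,"z":0,"yaw":0},
    {"x":25,"y":45,"z":0,"yaw":0},
    {"x":25,"y":45,"z":0,"yaw":0},
    {"x":25,"y":45,"z":0,"yaw":0}
  ],
  "grip": 1,
  "squeeze": 25
}}

```text
clock: 2.1
tool_pos: [0.3714, -0.2136, 0.2316]
tcp_rot: [-0.227, 1.558, 0.227]
contact_force: [1.1, -0.3, 0.1]
gripper_width: 1.002
```

Call:
{"name": "servo_tool", "arguments": {
  "steps": [
    {"x":25,"y":45,"z":0,"yaw":0},
    {"x":25,"y":45,"z":0,"yaw":0},
    {"x":25,"y":45,"z":0,"yaw":0},
    {"x":25,"y":45,"z":0,"yaw":0},
    {"x":25,"y":45,"z":0,"yaw":0},
    {"x":25,"y":45,"z":0,"yaw":0},
    {"x":25,"y":45,"z":0,"yaw":0},
    {"x":23,"y":43,"z":-60,"yaw":0}
  ]
}}

```text
clock: 3.1
tool_pos: [0.5671, 0.1371, 0.1862]
tcp_rot: [-0.226, 1.551, 0.229]
contact_force: [0.6, 0.2, -0.8]
gripper_width: 1.0
```

```bash
python3 - <<'E'
from h import *
for cam in ['side','top']:
    c=take(cam)
    u=proj(c,[[.569,.144,.04]])[0].astype(int)
    cr=c['image'][max(0,u[1]-70):u[1]+50,u[0]-80:u[0]+80]
    cv2.imwrite(f'pics/{cam}1.png',cv2.resize(cr,None,fx=4.5,fy=4.5,interpolation=cv2.INTER_CUBIC)[:,:,::-1])
pose()
E
```

```text
t 3.2 p [562.7 137.  175.1] yawY 106.68 xax [-0.011 -0.003 -1.   ] j [ 0.583 -0.004 -0.061 -0.004 -1.525 -1.862] F [ 0.1 -0.3 -2. ] T [ 0.    0.15 -0.05] w 0.9989
```

View pics/side1.png

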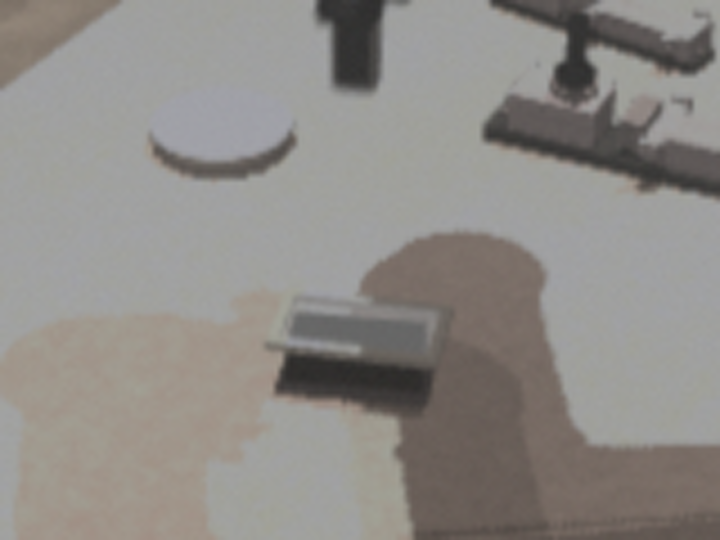

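Call:
{"name": "servo_tool", "arguments": {
  "steps": [
    {"x":0,"y":0,"z":-10,"yaw":0},
    {"x":0,"y":0,"z":-20,"yaw":0},
    {"x":0,"y":0,"z":-20,"yaw":0},
    {"x":0,"y":0,"z":-20,"yaw":0},
    {"x":0,"y":0,"z":-10,"yaw":0},
    {"x":0,"y":0,"z":0,"yaw":0},
    {"x":0,"y":0,"z":0,"yaw":0},
    {"x":0,"y":0,"z":0,"yaw":0}
  ]
}}

```text
clock: 4.2
tool_pos: [0.5649, 0.1349, 0.1037]
tcp_rot: [-0.226, 1.558, 0.227]
contact_force: [-0.6, -0.1, 0.7]
gripper_width: 1.005
```

```bash
python3 - <<'E'
from h import *
pose()
for cam in ['side','top']:
    c=take(cam)
    u=proj(c,[[.569,.144,.07]])[0].astype(int)
    cr=c['image'][max(0,u[1]-60):u[1]+60,u[0]-80:u[0]+80]
    cv2.imwrite(f'pics/{cam}2.png',cv2.resize(cr,None,fx=4.5,fy=4.5,interpolation=cv2.INTER_CUBIC)[:,:,::-1])
    np.savez(cam+'_b.npz',**c)
E
```

```text
t 4.2 p [564.9 134.9 103.7] yawY 106.55 xax [ 0.001  0.001 -1.   ] j [ 0.58   0.011 -0.178  0.    -1.381 -1.861] F [-0.6 -0.1  0.7] T [ 0.05 -0.03  0.05] w 1.0053
```

View pics/side2.png

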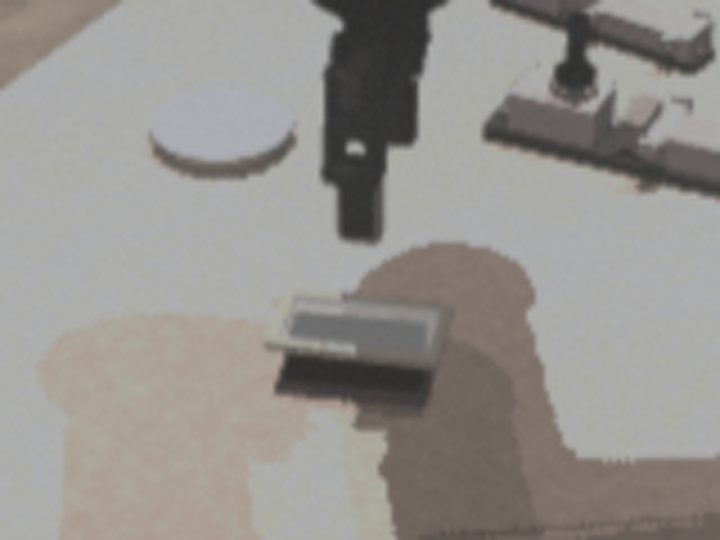

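View pics/top2.png

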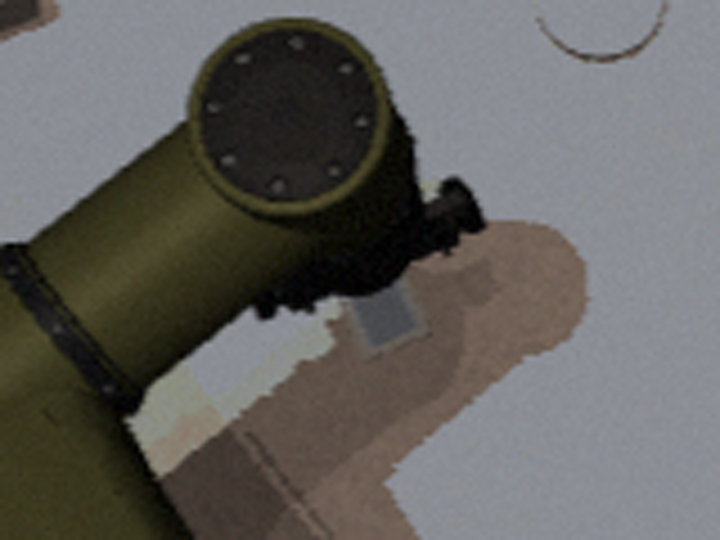

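```bash
python3 - <<'E'
from h import *
c=dict(np.load('side_b.npz'))
rr,cc=np.mgrid[0:420,0:560]; P=world(c,rr.ravel(),cc.ravel())
p=np.array([564.9,134.9])/1000; a=np.radians(16.55); u=np.array([np.cos(a),np.sin(a)]);v=np.array([-u[1],u[0]])
D=P[:,:2]-p; X=D@u*1000;Y=D@v*1000;Z=P[:,2]*1000
for lo in range(112,160,6):
    k=(abs(X)<40)&(abs(Y)<80)&(Z>lo)&(Z<lo+6)
    if k.sum()>3: print(lo,k.sum(),'X',np.percentile(X[k],[3,50,97]).round(1),'Y',np.percentile(Y[k],[3,50,97]).round(1))
E
```

```text
112 9 X [-6.9 -3.3  6.9] Y [-44.3  46.9  49.9]
118 24 X [-10.   -3.2   9.7] Y [-45.6   3.9  52.4]
124 29 X [-10.3  -4.6  10.1] Y [-45.4  49.4  56.6]
130 33 X [-10.4  -4.5   9.9] Y [-45.7  50.4  58.2]
136 34 X [-10.3  -2.4   6.3] Y [-44.9  53.3  58.4]
142 29 X [-10.   -2.6   9.7] Y [-44.4  51.7  57.5]
148 23 X [-10.5  -6.    6.1] Y [-47.6  53.3  57.5]
154 6 X [-11.2  -8.8  -5.6] Y [-49.7 -44.8  36.3]
```

Call:
{"name": "servo_tool", "arguments": {
  "steps": [
    {"x":5,"y":9,"z":0,"yaw":0},
    {"x":0,"y":0,"z":-15,"yaw":0},
    {"x":0,"y":0,"z":-20,"yaw":0},
    {"x":0,"y":0,"z":-20,"yaw":0},
    {"x":0,"y":0,"z":-20,"yaw":0},
    {"x":0,"y":0,"z":-16,"yaw":0},
    {"x":0,"y":0,"z":0,"yaw":0},
    {"x":0,"y":0,"z":0,"yaw":0}
  ]
}}

```text
clock: 5.3
tool_pos: [0.57, 0.1438, 0.0125]
tcp_rot: [-0.227, 1.558, 0.227]
contact_force: [-0.0, -0.3, 0.7]
gripper_width: 1.002
```

```bash
python3 - <<'E'
from h import *
pose()
for cam in ['side']:
    c=take(cam)
    u=proj(c,[[.569,.144,.05]])[0].astype(int)
    cr=c['image'][max(0,u[1]-50):u[1]+40,u[0]-60:u[0]+60]
    cv2.imwrite(f'pics/{cam}3.png',cv2.resize(cr,None,fx=6,fy=6,interpolation=cv2.INTER_CUBIC)[:,:,::-1])
E
```

```text
t 5.3 p [570.  143.8  12.5] yawY 106.55 xax [ 0.001  0.    -1.   ] j [ 0.588  0.093 -0.265  0.    -1.212 -1.87 ] F [-0.  -0.3  0.7] T [-0.   -0.    0.05] w 1.0024
```

View pics/side3.png

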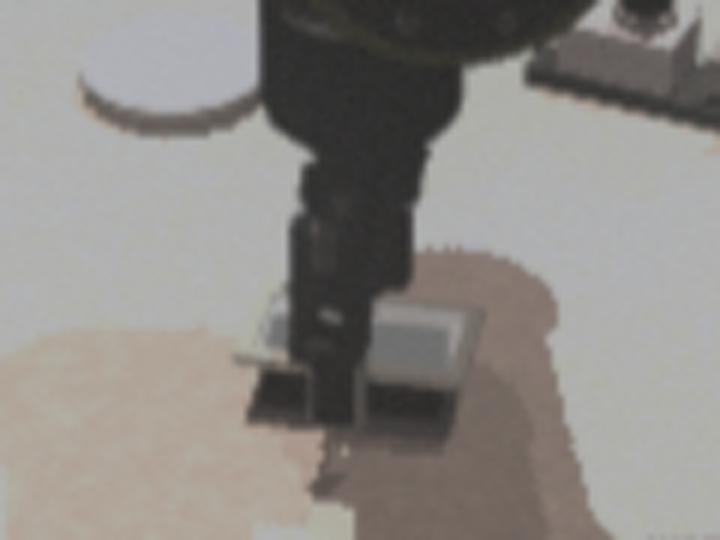

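```bash
python3 - <<'E'
from h import *
c=take('side'); np.savez('side_c.npz',**c)
rr,cc=np.mgrid[0:420,0:560]; P=world(c,rr.ravel(),cc.ravel())
p=np.array([570.,143.8])/1000; a=np.radians(16.55); u=np.array([np.cos(a),np.sin(a)]);v=np.array([-u[1],u[0]])
D=P[:,:2]-p; X=D@u*1000;Y=D@v*1000;Z=P[:,2]*1000
k=(Z>30)&(Z<42)&(abs(Y)<32)&(abs(X)<60)
for y in range(-28,32,5):
    kk=k&(abs(Y-y)<2.5)&(Z>33)
    if kk.sum(): print(y,kk.sum(),np.percentile(X[kk],[1,99]).round(1),Z[kk].mean().round(1))
k=(Z>24)&(Z<50)&(Y>35)&(Y<70)&(abs(X)<40); print('finger',np.percentile(X[k],[2,98]).round(1))
k=(Z>34)&(abs(X)<55)&(abs(X)>20); 
for x in (-35,-25,25,35):
    kk=(abs(X-x)<5)&(Z>33)&(Z<42)&(abs(Y)<40); print(x,np.percentile(Y[kk],[1,99]).round(1))
E
```

```text
-28 5 [-42.9  -1.6] 34.8
-23 21 [-42.7  43.6] 36.8
-18 29 [-41.1  44.7] 36.8
-13 28 [-42.8  46.1] 37.4
-8 36 [-43.7  42.5] 36.9
-3 33 [-40.5  44.3] 37.1
2 31 [-43.   44.9] 37.0
7 29 [-43.7  45.9] 36.9
12 36 [-42.1  44.8] 37.4
17 31 [-42.3  43.9] 37.4
22 47 [-42.9  44.7] 36.7
27 25 [-38.8  44.4] 36.1
finger [-9.9 11.3]
-35 [-24.1  26.4]
-25 [-25.6  26.7]
25 [ 8.4 26.5]
35 [-23.   26.6]
```

Call:
{"name": "servo_tool", "arguments": {
  "steps": [
    {"x":0,"y":0,"z":0,"yaw":0},
    {"x":0,"y":0,"z":0,"yaw":0},
    {"x":0,"y":0,"z":0,"yaw":0},
    {"x":0,"y":0,"z":0,"yaw":0},
    {"x":0,"y":0,"z":0,"yaw":0},
    {"x":0,"y":0,"z":0,"yaw":0},
    {"x":0,"y":0,"z":0,"yaw":0},
    {"x":0,"y":0,"z":0,"yaw":0}
  ],
  "grip": 0,
  "squeeze": 30
}}

```text
clock: 6.4
tool_pos: [0.5698, 0.1437, 0.0123]
tcp_rot: [-0.227, 1.558, 0.227]
contact_force: [-1.9, 1.2, 5.3]
gripper_width: 0.577
```

```bash
python3 - <<'E'
from h import *
pose()
for cam in ['side']:
    c=take(cam)
    u=proj(c,[[.569,.144,.05]])[0].astype(int)
    cr=c['image'][max(0,u[1]-50):u[1]+40,u[0]-60:u[0]+60]
    cv2.imwrite(f'pics/{cam}4.png',cv2.resize(cr,None,fx=6,fy=6,interpolation=cv2.INTER_CUBIC)[:,:,::-1])
E
```

```text
t 6.4 p [569.8 143.7  12.3] yawY 106.55 xax [ 0.001  0.    -1.   ] j [ 0.588  0.093 -0.265  0.    -1.212 -1.87 ] F [-1.9  1.2  5.3] T [0.14 0.4  0.01] w 0.5772
```

View pics/side4.png

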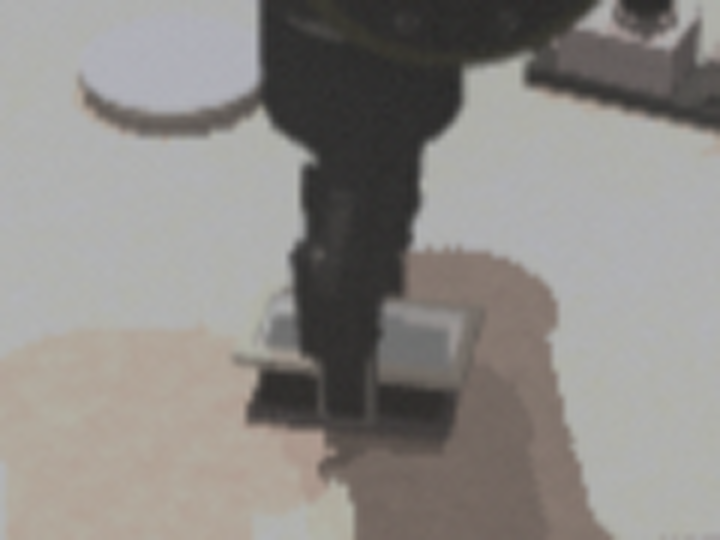

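Call:
{"name": "servo_tool", "arguments": {
  "steps": [
    {"x":0,"y":0,"z":2,"yaw":0},
    {"x":0,"y":0,"z":5,"yaw":0},
    {"x":0,"y":0,"z":10,"yaw":0},
    {"x":0,"y":0,"z":15,"yaw":0},
    {"x":0,"y":0,"z":20,"yaw":0},
    {"x":0,"y":0,"z":18,"yaw":0},
    {"x":0,"y":0,"z":10,"yaw":0},
    {"x":0,"y":0,"z":0,"yaw":0}
  ]
}}

```text
clock: 7.45
tool_pos: [0.5699, 0.1439, 0.0929]
tcp_rot: [-0.226, 1.557, 0.227]
contact_force: [-0.5, 0.3, -1.5]
gripper_width: 0.579
```

```bash
python3 - <<'E'
from h import *
pose()
for cam in ['side']:
    c=take(cam)
    u=proj(c,[[.569,.144,.11]])[0].astype(int)
    cr=c['image'][max(0,u[1]-50):u[1]+40,u[0]-60:u[0]+60]
    cv2.imwrite(f'pics/{cam}5.png',cv2.resize(cr,None,fx=6,fy=6,interpolation=cv2.INTER_CUBIC)[:,:,::-1])
E
```

```text
t 7.45 p [569.9 143.9  92.9] yawY 106.55 xax [ 0.001  0.001 -1.   ] j [ 0.588  0.035 -0.173 -0.    -1.361 -1.87 ] F [-0.5  0.3 -1.5] T [ 0.03 -0.04 -0.  ] w 0.5786
```

View pics/side5.png

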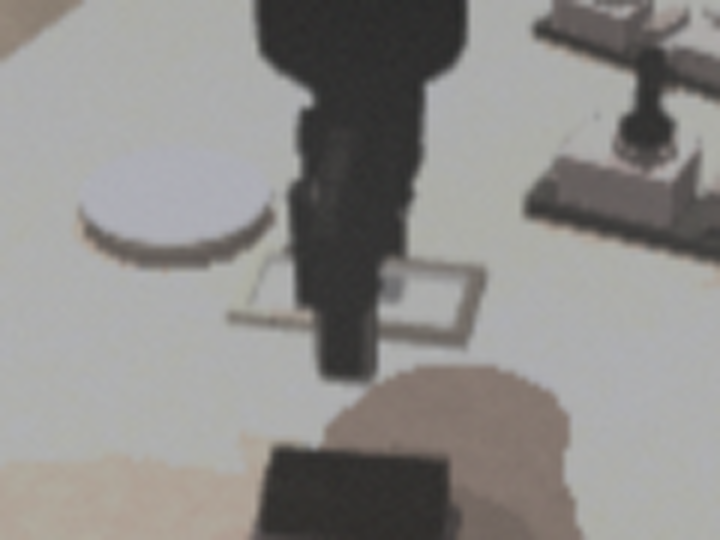

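Call:
{"name": "servo_tool", "arguments": {
  "steps": [
    {"x":-4,"y":-10,"z":0,"yaw":-0.5},
    {"x":-7,"y":-18,"z":0,"yaw":-1},
    {"x":-8,"y":-22,"z":0,"yaw":-1.2},
    {"x":-8,"y":-22,"z":0,"yaw":-1.2},
    {"x":-8,"y":-22,"z":0,"yaw":-1.2},
    {"x":-8,"y":-22,"z":0,"yaw":-1.2},
    {"x":-8,"y":-22,"z":0,"yaw":-1.2},
    {"x":-8,"y":-22,"z":0,"yaw":-1.2}
  ]
}}

```text
clock: 8.5
tool_pos: [0.5099, -0.0178, 0.0918]
tcp_rot: [-0.106, 1.568, 0.107]
contact_force: [0.8, 0.8, -0.8]
gripper_width: 0.579
```

Call:
{"name": "servo_tool", "arguments": {
  "steps": [
    {"x":-8,"y":-22,"z":0,"yaw":-1.2},
    {"x":-8,"y":-22,"z":0,"yaw":-1.2},
    {"x":-8,"y":-22,"z":0,"yaw":-1.2},
    {"x":-8,"y":-20,"z":0,"yaw":-1.2},
    {"x":-8,"y":-18,"z":0,"yaw":-1.2},
    {"x":-5,"y":-11,"z":0,"yaw":-0.1},
    {"x":0,"y":0,"z":0,"yaw":0},
    {"x":0,"y":0,"z":0,"yaw":0}
  ]
}}

```text
clock: 9.5
tool_pos: [0.4656, -0.1311, 0.0918]
tcp_rot: [-0.024, 1.571, 0.024]
contact_force: [-0.4, -0.6, -0.9]
gripper_width: 0.571
```

```bash
python3 - <<'E'
from h import *
pose()
for cam in ['side','top']:
    c=take(cam); np.savez(cam+'_d.npz',**c)
    u=proj(c,[[.48,-.131,.06]])[0].astype(int)
    cr=c['image'][max(0,u[1]-50):u[1]+40,u[0]-60:u[0]+60]
    cv2.imwrite(f'pics/{cam}6.png',cv2.resize(cr,None,fx=6,fy=6,interpolation=cv2.INTER_CUBIC)[:,:,::-1])
E
```

```text
t 9.5 p [ 465.6 -131.1   91.8] yawY 91.76 xax [ 0.  0. -1.] j [ 0.144 -0.252 -0.439 -0.    -1.384 -1.684] F [-0.4 -0.6 -0.9] T [-0.   -0.    0.05] w 0.5711
```

View pics/side6.png

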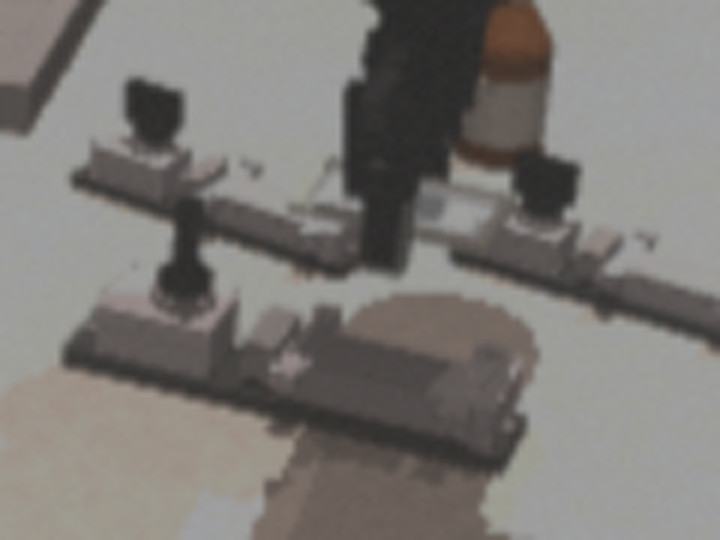

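View pics/top6.png

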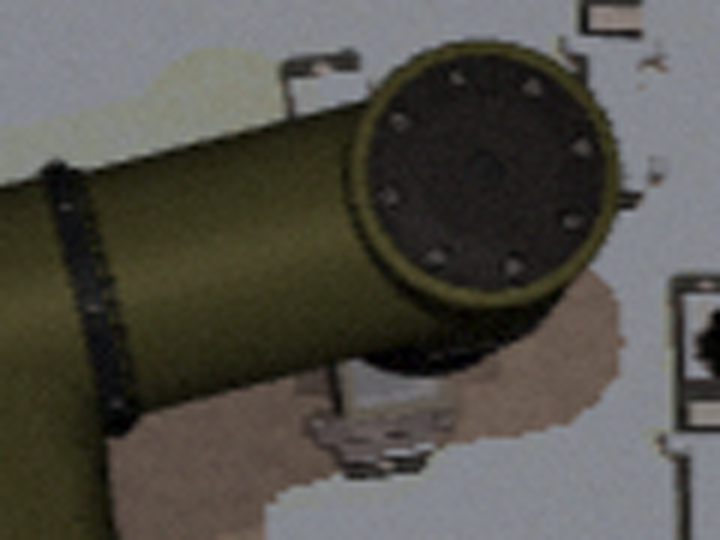

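```bash
python3 - <<'E'
from h import *
for cam in ('side','top'):
    c=dict(np.load(cam+'_d.npz'))
    rr,cc=np.mgrid[0:420,0:560]; P=world(c,rr.ravel(),cc.ravel())
    p=np.array([465.6,-131.1])/1000; a=np.radians(1.76); u=np.array([np.cos(a),np.sin(a)]);v=np.array([-u[1],u[0]])
    D=P[:,:2]-p; X=D@u*1000;Y=D@v*1000;Z=P[:,2]*1000
    print(cam)
    k=(Z>105)&(Z<122)&(abs(Y)<32)&(abs(X)<60)
    for y in range(-27,32,6):
        kk=k&(abs(Y-y)<3)
        if kk.sum(): print(y,kk.sum(),np.percentile(X[kk],[1,99]).round(1),Z[kk].mean().round(1))
    for x in (-40,-30,-20,20,30,40):
        kk=(abs(X-x)<5)&(Z>105)&(Z<122)&(abs(Y)<40)
        if kk.sum(): print('x',x,np.percentile(Y[kk],[1,99]).round(1),Z[kk].mean().round(1))
    # pedestal / guides
    for x0 in (-55,-50,-45,-40,-35,-30,-20,0,20,30,35,40,45):
        kk=(abs(X-x0)<2.5)&(Z>29)&(Z<42)&(abs(Y)<45)
        if kk.sum(): print('clamp x',x0,kk.sum(),np.percentile(Y[kk],[0,100]).round(1),Z[kk].mean().round(1))
E
cat > fit2.py <<'E'
from fit import *
D=[data('side',dict(np.load('side_d.npz')))]
E
```

```text
side
-27 11 [-35.   42.5] 116.6
-21 22 [-39.4  41. ] 116.7
-15 20 [-43.5  45.2] 116.3
-9 23 [-44.   44.6] 116.5
-3 22 [-42.5  46.1] 117.0
3 25 [-43.1  43.6] 116.6
9 27 [-41.2  45.7] 116.4
15 33 [-43.1  45.2] 116.5
21 34 [-43.9  43.7] 115.3
27 45 [-41.9  44.9] 115.3
x -40 [-23.5  25.7] 115.9
x -30 [-24.8  25.9] 115.9
x -20 [-25.4  26.9] 116.1
x 20 [-18.8  27.4] 115.5
x 30 [-4.5 28.5] 116.0
x 40 [-21.6  27.7] 116.3
clamp x -55 22 [-18.1  26. ] 34.8
clamp x -50 21 [-19.8  25.4] 35.4
clamp x -45 21 [-29.7  36. ] 33.9
clamp x -40 24 [-29.  35.] 33.0
clamp x -35 29 [-29.8  37.1] 32.8
clamp x -30 10 [-19.8  16.3] 31.8
clamp x -20 13 [-16.2  18.4] 32.2
clamp x 0 14 [-12.7  19.7] 32.2
clamp x 20 14 [-13.   16.9] 31.9
clamp x 30 10 [-13.1  19.8] 32.9
clamp x 35 27 [-32.   33.4] 32.7
clamp x 40 25 [-31.4  35.8] 33.0
clamp x 45 22 [-28.5  34.3] 32.1
top
-27 3 [-38.  -32.3] 117.1
-21 10 [-43.4 -31.6] 116.6
-15 14 [-45.1 -30.8] 116.9
-9 13 [-44.6 -30.1] 115.6
-3 15 [-43.3 -26.5] 116.0
3 16 [-45.2 -25.2] 114.4
9 18 [-44.5 -21.6] 115.0
15 21 [-43.8 -17.8] 115.8
21 24 [-44.8 -17. ] 115.6
27 4 [-44.9 -25.9] 115.9
x -40 [-24.1  24.4] 115.8
x -30 [-24.   24.6] 115.5
x -20 [ 7.3 23.8] 115.8
clamp x -55 27 [-21.8  22.9] 34.7
clamp x -50 27 [-22.8  22.6] 35.7
clamp x -45 33 [-32.7  33.4] 33.0
clamp x -40 30 [-33.3  32.8] 33.0
clamp x -35 6 [19.7 31.4] 32.5
clamp x -20 1 [17.3 17.3] 30.1
```

Call:
{"name": "servo_tool", "arguments": {
  "steps": [
    {"x":-0.5,"y":0,"z":-5,"yaw":0},
    {"x":0,"y":0,"z":-12,"yaw":0},
    {"x":0,"y":0,"z":-15,"yaw":0},
    {"x":0,"y":0,"z":-15,"yaw":0},
    {"x":0,"y":0,"z":-13,"yaw":0},
    {"x":0,"y":0,"z":-8,"yaw":0},
    {"x":0,"y":0,"z":-4,"yaw":0},
    {"x":0,"y":0,"z":0,"yaw":0}
  ]
}}

```text
clock: 10.6
tool_pos: [0.465, -0.1314, 0.0198]
tcp_rot: [-0.024, 1.571, 0.024]
contact_force: [-0.2, 0.2, -0.4]
gripper_width: 0.58
```

```bash
python3 - <<'E'
from h import *
pose()
for cam in ['side','top']:
    c=take(cam); np.savez(cam+'_e.npz',**c)
    u=proj(c,[[.48,-.131,.04]])[0].astype(int)
    cr=c['image'][max(0,u[1]-45):u[1]+45,u[0]-60:u[0]+60]
    cv2.imwrite(f'pics/{cam}7.png',cv2.resize(cr,None,fx=6,fy=6,interpolation=cv2.INTER_CUBIC)[:,:,::-1])
E
```

```text
t 10.6 p [ 465.  -131.4   19.8] yawY 91.75 xax [-0. -0. -1.] j [ 0.143 -0.201 -0.532  0.    -1.24  -1.684] F [-0.2  0.2 -0.4] T [0.03 0.03 0.04] w 0.5803
```

View pics/side7.png

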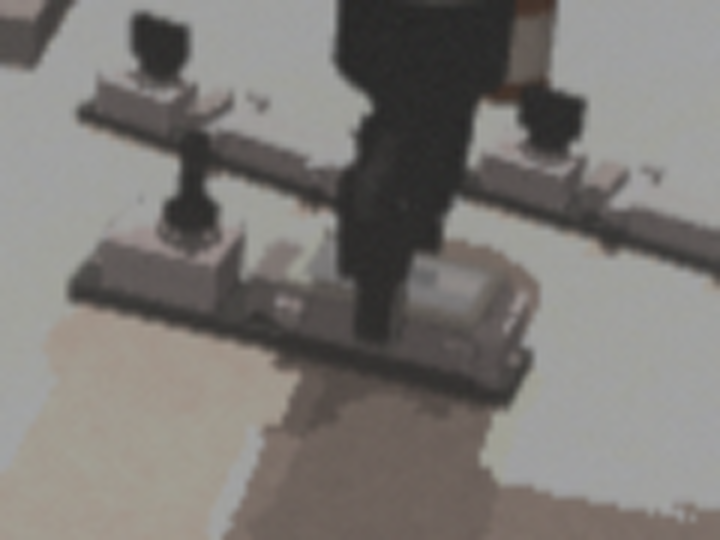

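View pics/top7.png

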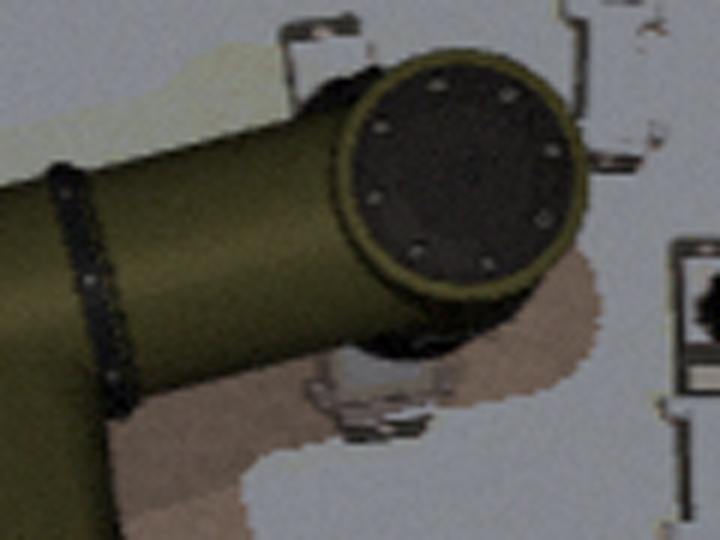

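Call:
{"name": "servo_tool", "arguments": {
  "steps": [
    {"x":0,"y":0,"z":-1,"yaw":0},
    {"x":0,"y":0,"z":-1,"yaw":0},
    {"x":0,"y":0,"z":-1,"yaw":0},
    {"x":0,"y":0,"z":-1,"yaw":0},
    {"x":0,"y":0,"z":-1,"yaw":0},
    {"x":0,"y":0,"z":-1,"yaw":0},
    {"x":0,"y":0,"z":0,"yaw":0},
    {"x":0,"y":0,"z":0,"yaw":0}
  ]
}}

```text
clock: 11.7
tool_pos: [0.465, -0.1314, 0.0138]
tcp_rot: [-0.024, 1.571, 0.024]
contact_force: [0.9, -0.1, 0.3]
gripper_width: 0.574
```

```bash
python3 - <<'E'
from h import *
pose()
E
```

```text
t 11.7 p [ 465.  -131.4   13.8] yawY 91.75 xax [ 0.  0. -1.] j [ 0.143 -0.196 -0.539 -0.    -1.228 -1.684] F [ 0.9 -0.1  0.3] T [ 0.09 -0.03 -0.08] w 0.5744
```

Call:
{"name": "servo_tool", "arguments": {
  "steps": [
    {"x":0,"y":0,"z":-0.5,"yaw":0},
    {"x":0,"y":0,"z":-0.5,"yaw":0},
    {"x":0,"y":0,"z":-0.5,"yaw":0},
    {"x":0,"y":0,"z":-0.3,"yaw":0},
    {"x":0,"y":0,"z":0,"yaw":0},
    {"x":0,"y":0,"z":0,"yaw":0},
    {"x":0,"y":0,"z":0,"yaw":0},
    {"x":0,"y":0,"z":0,"yaw":0}
  ]
}}

```text
clock: 12.7
tool_pos: [0.4651, -0.1314, 0.0123]
tcp_rot: [-0.024, 1.57, 0.024]
contact_force: [-2.5, 0.3, 4.2]
gripper_width: 0.573
```

```bash
python3 - <<'E'
from h import *
pose()
E
```

```text
t 12.7 p [ 465.1 -131.4   12.3] yawY 91.75 xax [ 0. -0. -1.] j [ 0.143 -0.194 -0.541  0.    -1.224 -1.684] F [-2.5  0.3  4.2] T [ 0.13  0.64 -0.07] w 0.5731
```

Call:
{"name": "servo_tool", "arguments": {
  "steps": [
    {"x":0,"y":0,"z":0,"yaw":0},
    {"x":0,"y":0,"z":0,"yaw":0},
    {"x":0,"y":0,"z":0,"yaw":0},
    {"x":0,"y":0,"z":0,"yaw":0},
    {"x":0,"y":0,"z":0,"yaw":0},
    {"x":0,"y":0,"z":0,"yaw":0},
    {"x":0,"y":0,"z":0,"yaw":0},
    {"x":0,"y":0,"z":0,"yaw":0}
  ],
  "grip": 0.9
}}

```text
clock: 13.7
tool_pos: [0.465, -0.1314, 0.012]
tcp_rot: [-0.024, 1.571, 0.024]
contact_force: [0.5, 0.5, 0.2]
gripper_width: 0.903
```

```bash
python3 - <<'E'
from h import *
pose()
for cam in ['side']:
    c=take(cam); np.savez(cam+'_f.npz',**c)
    u=proj(c,[[.48,-.131,.04]])[0].astype(int)
    cr=c['image'][max(0,u[1]-45):u[1]+45,u[0]-60:u[0]+60]
    cv2.imwrite(f'pics/{cam}8.png',cv2.resize(cr,None,fx=6,fy=6,interpolation=cv2.INTER_CUBIC)[:,:,::-1])
E
```

```text
t 13.7 p [ 465.  -131.4   12. ] yawY 91.75 xax [ 0.  0. -1.] j [ 0.143 -0.194 -0.541 -0.    -1.224 -1.684] F [0.5 0.5 0.2] T [0.03 0.01 0.01] w 0.9026
```

View pics/side8.png

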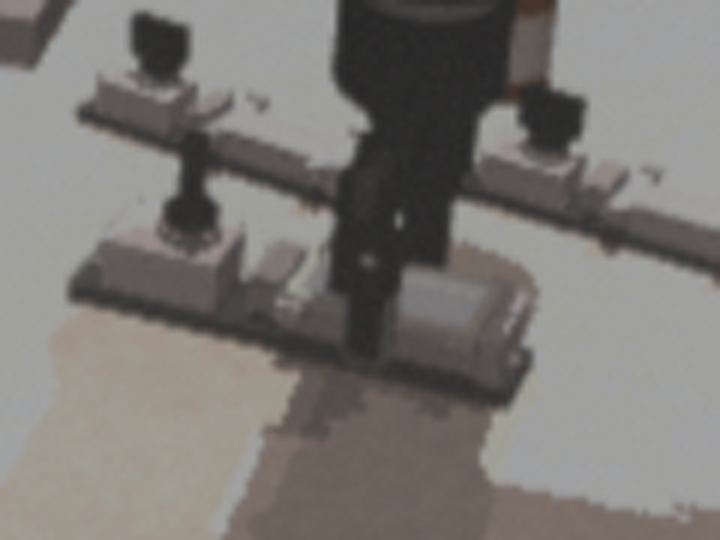

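Call:
{"name": "servo_tool", "arguments": {
  "steps": [
    {"x":0,"y":0,"z":5,"yaw":0},
    {"x":0,"y":0,"z":12,"yaw":0},
    {"x":0,"y":0,"z":20,"yaw":0},
    {"x":0,"y":0,"z":25,"yaw":0},
    {"x":0,"y":0,"z":25,"yaw":0},
    {"x":0,"y":0,"z":20,"yaw":0},
    {"x":0,"y":0,"z":8,"yaw":0},
    {"x":0,"y":0,"z":0,"yaw":0}
  ]
}}

```text
clock: 14.75
tool_pos: [0.4652, -0.1313, 0.1275]
tcp_rot: [-0.024, 1.57, 0.024]
contact_force: [-0.1, -0.8, -0.0]
gripper_width: 0.902
```

```bash
python3 - <<'E'
from fit import *
pose()
c=take('side'); np.savez('side_g.npz',**c)
u=proj(c,[[.48,-.131,.04]])[0].astype(int)
cr=c['image'][max(0,u[1]-45):u[1]+45,u[0]-60:u[0]+60]
cv2.imwrite(f'pics/side9.png',cv2.resize(cr,None,fx=6,fy=6,interpolation=cv2.INTER_CUBIC)[:,:,::-1])
T=data('top');S=data('side');G=data('side',c)
def wc(o,d,s,p):
    # only pixels near wings
    P=o+d*s[:,None]; k=(abs(P[:,0]-.565)<.04)&(abs(P[:,1]+.128)<.04)
    return np.minimum(abs(model(o,d[k],p)-s[k]),.015).mean()*1000
for q in np.arange(.3,1.6,.1):
    print(q.round(2),*[round(wc(*D,(*b,.031,q,.0353,.0917)),3) for D,b in((T,(.5092,-.1299)),(S,(.5111,-.1298)),(G,(.5111,-.1298)))])
E
```

```text
t 14.75 p [ 465.2 -131.3  127.5] yawY 91.75 xax [ 0.001  0.    -1.   ] j [ 0.143 -0.269 -0.387 -0.    -1.451 -1.684] F [-0.1 -0.8 -0. ] T [-0.01  0.03  0.01] w 0.9019
0.3 5.119 3.421 3.619
0.4 5.033 3.4 3.602
0.5 4.856 3.366 3.562
0.6 4.742 3.303 3.494
0.7 4.584 3.231 3.426
0.8 4.394 3.089 3.276
0.9 4.192 2.993 3.179
1.0 3.999 2.854 3.035
1.1 3.715 2.671 2.836
1.2 3.495 2.476 2.64
1.3 3.517 2.54 2.716
1.4 3.76 2.683 2.848
1.5 3.923 2.8 2.998
```

View pics/side9.png

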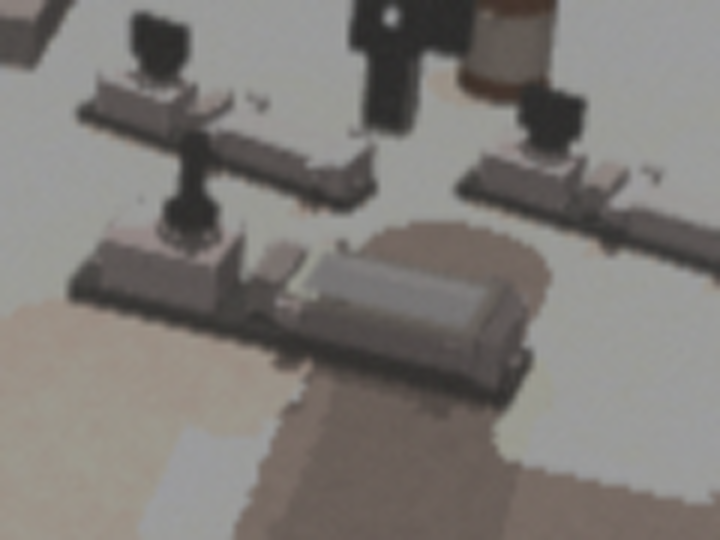

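Call:
{"name": "servo_tool", "arguments": {
  "steps": [
    {"x":12,"y":0.4,"z":0,"yaw":7},
    {"x":12,"y":0.4,"z":0,"yaw":7},
    {"x":12,"y":0.4,"z":0,"yaw":7},
    {"x":13,"y":0.4,"z":0,"yaw":7},
    {"x":13,"y":0.4,"z":0,"yaw":7},
    {"x":13,"y":0.4,"z":0,"yaw":7},
    {"x":13,"y":0.4,"z":0,"yaw":7},
    {"x":12,"y":0.3,"z":0,"yaw":7}
  ],
  "grip": 0.9
}}

```text
clock: 15.8
tool_pos: [0.5648, -0.1282, 0.1254]
tcp_rot: [-0.788, 1.425, 0.79]
contact_force: [0.0, 0.1, -0.4]
gripper_width: 0.9
```

Call:
{"name": "servo_tool", "arguments": {
  "steps": [
    {"x":0,"y":0,"z":0,"yaw":7},
    {"x":0,"y":0,"z":0,"yaw":7},
    {"x":0,"y":0,"z":0,"yaw":7},
    {"x":0,"y":0,"z":0,"yaw":7},
    {"x":0,"y":0,"z":0,"yaw":7},
    {"x":0,"y":0,"z":0,"yaw":7},
    {"x":0,"y":0,"z":0,"yaw":7},
    {"x":0,"y":0,"z":0,"yaw":4}
  ]
}}

```text
clock: 16.8
tool_pos: [0.5644, -0.1282, 0.1255]
tcp_rot: [-1.471, 1.015, 1.475]
contact_force: [0.1, -0.3, -0.1]
gripper_width: 0.901
```

```bash
python3 - <<'E'
from fit import *
pose()
for cam in ['side','top']:
    c=take(cam); np.savez(cam+'_h.npz',**c)
    u=proj(c,[[.5,-.131,.06]])[0].astype(int)
    cr=c['image'][max(0,u[1]-45):u[1]+45,u[0]-60:u[0]+60]
    cv2.imwrite(f'pics/{cam}10.png',cv2.resize(cr,None,fx=6,fy=6,interpolation=cv2.INTER_CUBIC)[:,:,::-1])
E
```

```text
t 16.8 p [ 564.4 -128.2  125.5] yawY -159.09 xax [-0.002 -0.    -1.   ] j [ 0.123 -0.    -0.149 -0.    -1.425  0.242] F [ 0.1 -0.3 -0.1] T [0.02 0.07 0.01] w 0.9006
```

View pics/side10.png

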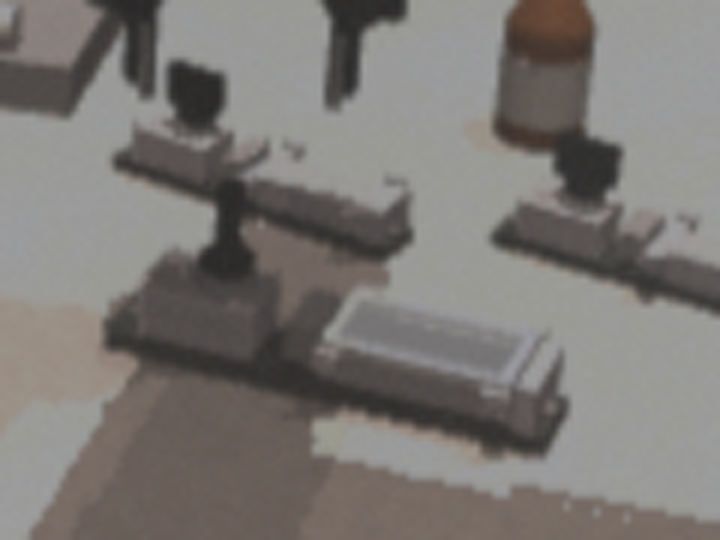

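View pics/top10.png

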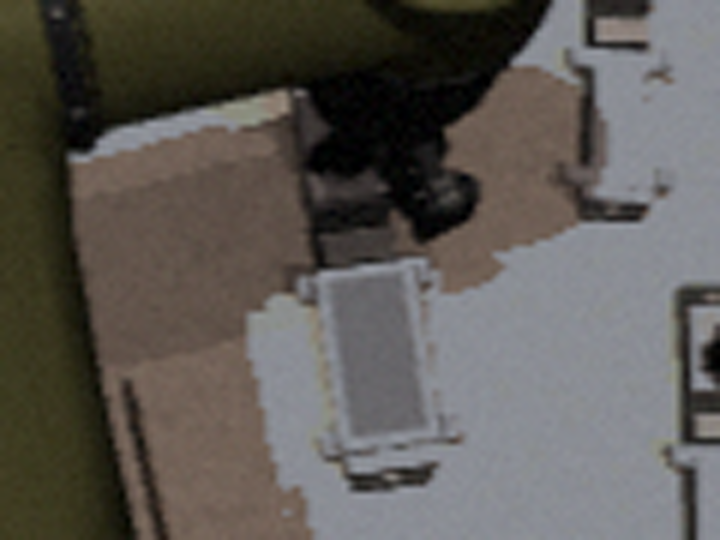

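Call:
{"name": "servo_tool", "arguments": {
  "steps": [
    {"x":0.8,"y":0,"z":-10,"yaw":0},
    {"x":0,"y":0,"z":-15,"yaw":0},
    {"x":0,"y":0,"z":-15,"yaw":0},
    {"x":0,"y":0,"z":-12,"yaw":0},
    {"x":0,"y":0,"z":-8,"yaw":0},
    {"x":0,"y":0,"z":-4,"yaw":0},
    {"x":0,"y":0,"z":0,"yaw":0},
    {"x":0,"y":0,"z":0,"yaw":0}
  ]
}}

```text
clock: 17.9
tool_pos: [0.5661, -0.1283, 0.0635]
tcp_rot: [-1.471, 1.015, 1.47]
contact_force: [-0.4, -0.7, 0.0]
gripper_width: 0.897
```

```bash
python3 - <<'E'
from fit import *
pose()
for cam in ['side']:
    c=take(cam); np.savez(cam+'_i.npz',**c)
    u=proj(c,[[.52,-.131,.07]])[0].astype(int)
    cr=c['image'][max(0,u[1]-45):u[1]+45,u[0]-60:u[0]+60]
    cv2.imwrite(f'pics/{cam}11.png',cv2.resize(cr,None,fx=6,fy=6,interpolation=cv2.INTER_CUBIC)[:,:,::-1])
E
```

```text
t 17.9 p [ 566.1 -128.3   63.5] yawY -159.25 xax [ 0.001 -0.    -1.   ] j [ 0.123  0.034 -0.229  0.    -1.307  0.239] F [-0.4 -0.7  0. ] T [-0.02 -0.03 -0.04] w 0.8974
```

View pics/side11.png

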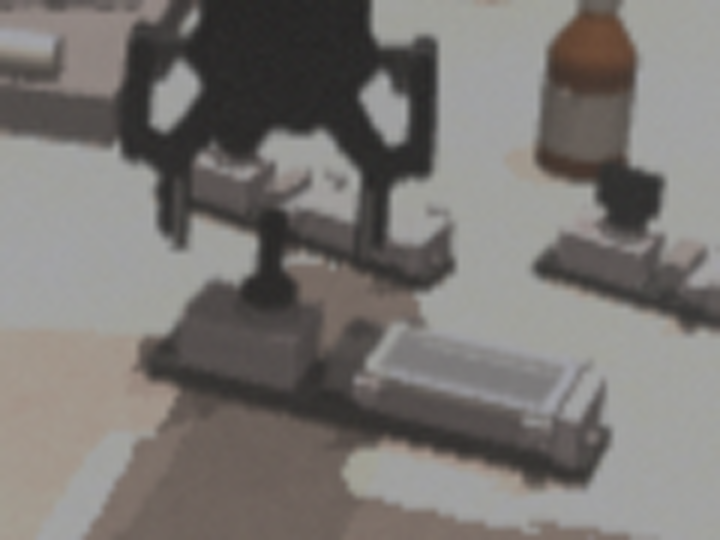

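Call:
{"name": "servo_tool", "arguments": {
  "steps": [
    {"x":-0.7,"y":0,"z":-2,"yaw":0},
    {"x":0,"y":0,"z":0,"yaw":0},
    {"x":0,"y":0,"z":0,"yaw":0},
    {"x":0,"y":0,"z":0,"yaw":0},
    {"x":0,"y":0,"z":0,"yaw":0},
    {"x":0,"y":0,"z":0,"yaw":0},
    {"x":0,"y":0,"z":0,"yaw":0},
    {"x":0,"y":0,"z":0,"yaw":0}
  ],
  "grip": 0,
  "squeeze": 30
}}

```text
clock: 18.95
tool_pos: [0.5658, -0.128, 0.0612]
tcp_rot: [-1.472, 1.014, 1.47]
contact_force: [5.8, 0.7, -1.5]
gripper_width: 0.138
```

```bash
python3 - <<'E'
from fit import *
pose()
for cam in ['side']:
    c=take(cam)
    u=proj(c,[[.52,-.131,.07]])[0].astype(int)
    cr=c['image'][max(0,u[1]-45):u[1]+45,u[0]-60:u[0]+60]
    cv2.imwrite(f'pics/{cam}12.png',cv2.resize(cr,None,fx=6,fy=6,interpolation=cv2.INTER_CUBIC)[:,:,::-1])
E
```

```text
t 18.95 p [ 565.8 -128.    61.2] yawY -159.24 xax [ 0.002  0.    -1.   ] j [ 0.123  0.034 -0.234  0.    -1.302  0.239] F [ 5.8  0.7 -1.5] T [ 0.37 -1.69  0.06] w 0.1377
```

View pics/side12.png

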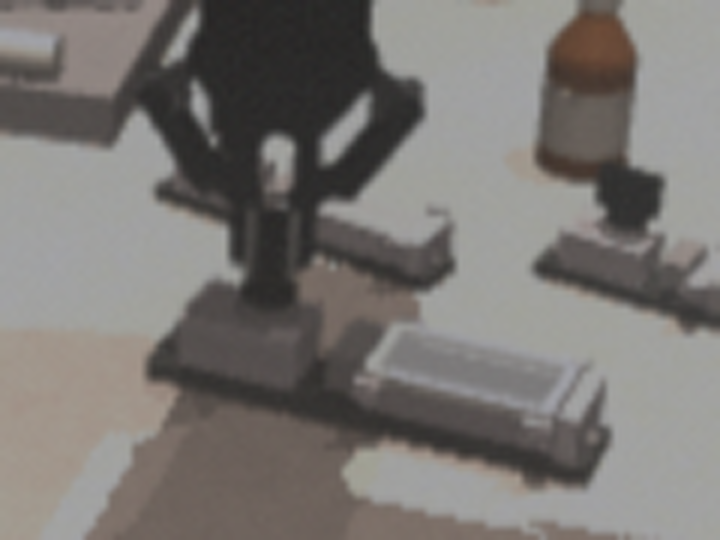

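Call:
{"name": "servo_tool", "arguments": {
  "steps": [
    {"x":0.4,"y":0,"z":0,"yaw":-4},
    {"x":0,"y":0,"z":0,"yaw":-7},
    {"x":0,"y":0,"z":0,"yaw":-7},
    {"x":0,"y":0,"z":0,"yaw":-7},
    {"x":0,"y":0,"z":0,"yaw":-7},
    {"x":0,"y":0,"z":0,"yaw":-7},
    {"x":0,"y":0,"z":0,"yaw":-7},
    {"x":0,"y":0,"z":0,"yaw":-7}
  ]
}}

```text
clock: 20.0
tool_pos: [0.5657, -0.1279, 0.0612]
tcp_rot: [-0.782, 1.425, 0.783]
contact_force: [4.0, 1.9, 0.1]
gripper_width: 0.136
```

```bash
python3 -c "
from h import *
pose()"
```

```text
t 20.0 p [ 565.7 -127.9   61.2] yawY 147.53 xax [ 0.001  0.001 -1.   ] j [ 0.123  0.034 -0.233 -0.    -1.303 -0.69 ] F [4.  1.9 0.1] T [ 0.74 -0.87  0.08] w 0.1357
```

Call:
{"name": "servo_tool", "arguments": {
  "steps": [
    {"x":0,"y":0,"z":0,"yaw":-7},
    {"x":0,"y":0,"z":0,"yaw":-7},
    {"x":0,"y":0,"z":0,"yaw":-7},
    {"x":0,"y":0,"z":0,"yaw":-7},
    {"x":0,"y":0,"z":0,"yaw":-7},
    {"x":0,"y":0,"z":0,"yaw":-7},
    {"x":0,"y":0,"z":0,"yaw":-5},
    {"x":0,"y":0,"z":0,"yaw":-3}
  ]
}}

```text
clock: 21.0
tool_pos: [0.5658, -0.1278, 0.0612]
tcp_rot: [-0.104, 1.568, 0.105]
contact_force: [2.8, 2.0, 0.6]
gripper_width: 0.131
```

```bash
python3 -c "
from h import *
pose()"
```

```text
t 21.0 p [ 565.8 -127.8   61.2] yawY 97.64 xax [ 0.001  0.001 -1.   ] j [ 1.230e-01  3.400e-02 -2.330e-01 -1.000e-03 -1.303e+00 -1.560e+00] F [2.8 2.  0.6] T [ 0.9  -0.94  0.15] w 0.1309
```

Call:
{"name": "servo_tool", "arguments": {
  "steps": [
    {"x":0,"y":0,"z":0,"yaw":-1.5},
    {"x":0,"y":0,"z":0,"yaw":-1.5},
    {"x":0,"y":0,"z":0,"yaw":-1.5},
    {"x":0,"y":0,"z":0,"yaw":-1},
    {"x":0,"y":0,"z":0,"yaw":-1},
    {"x":0,"y":0,"z":0,"yaw":-1},
    {"x":0,"y":0,"z":0,"yaw":0},
    {"x":0,"y":0,"z":0,"yaw":0}
  ]
}}

```text
clock: 22.0
tool_pos: [0.5658, -0.1278, 0.0612]
tcp_rot: [-0.004, 1.57, 0.005]
contact_force: [2.9, 4.7, 0.6]
gripper_width: 0.131
```

```bash
python3 -c "
from h import *
pose()"
```

```text
t 22.0 p [ 565.8 -127.8   61.2] yawY 90.33 xax [ 0.001  0.    -1.   ] j [ 0.123  0.034 -0.233 -0.    -1.303 -1.688] F [2.9 4.7 0.6] T [ 1.58 -1.02  0.77] w 0.1311
```

Call:
{"name": "servo_tool", "arguments": {
  "steps": [
    {"x":0,"y":0,"z":0,"yaw":-1},
    {"x":0,"y":0,"z":0,"yaw":-1},
    {"x":0,"y":0,"z":0,"yaw":-1},
    {"x":0,"y":0,"z":0,"yaw":0},
    {"x":0,"y":0,"z":0,"yaw":0},
    {"x":0,"y":0,"z":0,"yaw":0},
    {"x":0,"y":0,"z":0,"yaw":0},
    {"x":0,"y":0,"z":0,"yaw":0}
  ]
}}

```text
clock: 23.0
tool_pos: [0.5654, -0.128, 0.0613]
tcp_rot: [0.037, 1.571, -0.037]
contact_force: [0.6, 4.8, 3.6]
gripper_width: 0.131
```

```bash
python3 - <<'E'
from fit import *
pose()
for cam in ['side']:
    c=take(cam)
    u=proj(c,[[.52,-.131,.07]])[0].astype(int)
    cr=c['image'][max(0,u[1]-45):u[1]+45,u[0]-60:u[0]+60]
    cv2.imwrite(f'pics/{cam}13.png',cv2.resize(cr,None,fx=6,fy=6,interpolation=cv2.INTER_CUBIC)[:,:,::-1])
E
```

```text
t 23.0 p [ 565.4 -128.    61.3] yawY 87.32 xax [-0.  0. -1.] j [ 0.123  0.034 -0.233 -0.    -1.304 -1.741] F [0.6 4.8 3.6] T [ 1.86 -0.22  1.2 ] w 0.1314
```

View pics/side13.png

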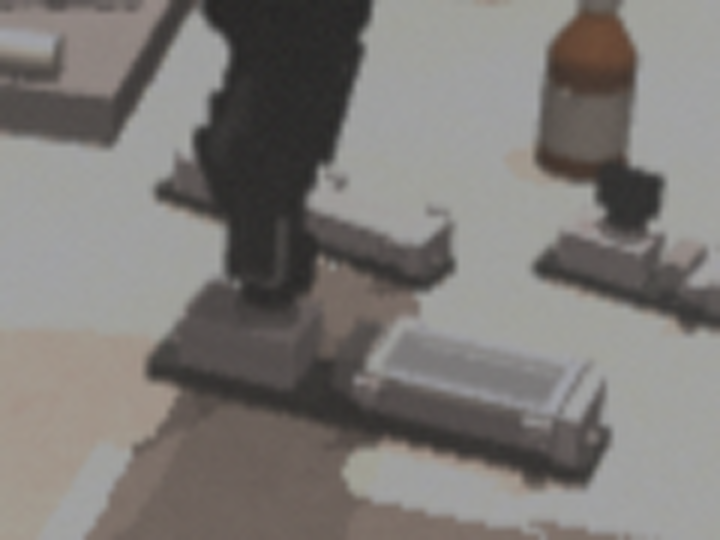

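Call:
{"name": "servo_tool", "arguments": {
  "steps": [
    {"x":0,"y":0,"z":0,"yaw":4},
    {"x":0,"y":0,"z":0,"yaw":7},
    {"x":0,"y":0,"z":0,"yaw":7},
    {"x":0,"y":0,"z":0,"yaw":7},
    {"x":0,"y":0,"z":0,"yaw":7},
    {"x":0,"y":0,"z":0,"yaw":7},
    {"x":0,"y":0,"z":0,"yaw":7},
    {"x":0,"y":0,"z":0,"yaw":7}
  ]
}}

```text
clock: 24.05
tool_pos: [0.5657, -0.1281, 0.0612]
tcp_rot: [-0.687, 1.459, 0.687]
contact_force: [2.7, 3.8, 1.6]
gripper_width: 0.137
```

Call:
{"name": "servo_tool", "arguments": {
  "steps": [
    {"x":0,"y":0,"z":0,"yaw":7},
    {"x":0,"y":0,"z":0,"yaw":7},
    {"x":0,"y":0,"z":0,"yaw":7},
    {"x":0,"y":0,"z":0,"yaw":7},
    {"x":0,"y":0,"z":0,"yaw":7},
    {"x":0,"y":0,"z":0,"yaw":5},
    {"x":0,"y":0,"z":0,"yaw":1},
    {"x":0,"y":0,"z":0,"yaw":0}
  ]
}}

```text
clock: 25.05
tool_pos: [0.5659, -0.1282, 0.0612]
tcp_rot: [-1.225, 1.198, 1.224]
contact_force: [2.6, 4.1, 1.8]
gripper_width: 0.129
```

```bash
python3 - <<'E'
from fit import *
pose()
for cam in ['side','top']:
    c=take(cam); np.savez(cam+'_z.npz',**c)
    u=proj(c,[[.52,-.131,.07]])[0].astype(int)
    cr=c['image'][max(0,u[1]-45):u[1]+45,u[0]-60:u[0]+60]
    cv2.imwrite(f'pics/{cam}14.png',cv2.resize(cr,None,fx=6,fy=6,interpolation=cv2.INTER_CUBIC)[:,:,::-1])
E
```

```text
t 25.05 p [ 565.9 -128.2   61.2] yawY -178.81 xax [ 0.001  0.    -1.   ] j [ 0.123  0.034 -0.233 -0.    -1.303 -0.102] F [2.6 4.1 1.8] T [ 1.43 -1.05  0.07] w 0.1286
```

View pics/side14.png

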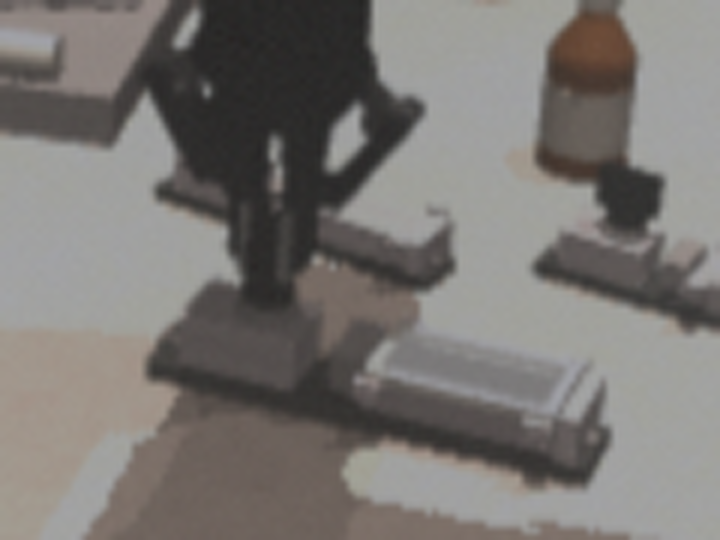

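View pics/top14.png

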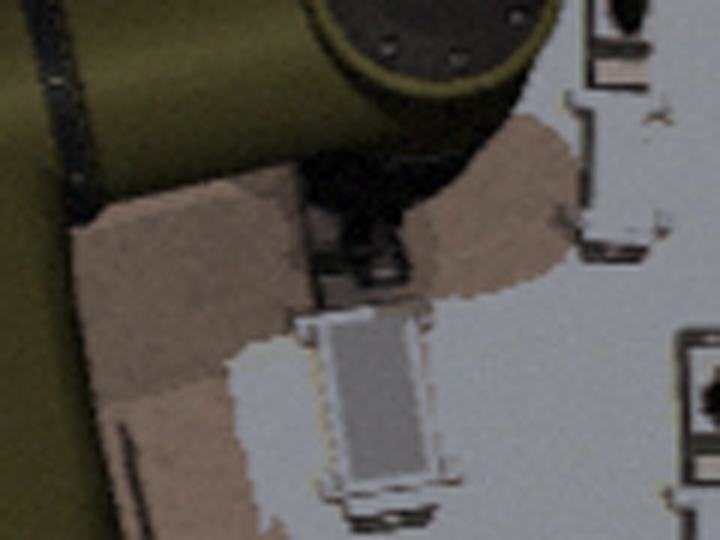

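```bash
python3 -c "
from h import *
pose(); print(robot.close_job()); pose()"
```

```text
t 25.15 p [ 565.9 -128.2   61.2] yawY -178.82 xax [ 0.001  0.    -1.   ] j [ 0.123  0.034 -0.233 -0.    -1.303 -0.102] F [2.3 4.1 1.7] T [ 1.47 -1.07  0.05] w 0.1306
the job is handed in; nothing more can be done
None
the job is handed in; nothing more can be done
```

I handed the job in at about 25 s of the 72 s allowed. The plate is in the nest and the thumbscrew is backed off a quarter turn and still gripped. No verdict was reported, so this rests on my own checks.

- **Plate:** I gripped it by its two long edges. I lowered it into the nest until it touched down with about 4 N, then released it. Pictures from both cameras afterwards show it flat between the four guides, including the last pictures before hand-in.
- **Thumbscrew:** I turned it clockwise from about 1.24 rad. The torque rose from about 0.15 to 1.2 N m at the angle where the stop was expected, so I took it as seated.
- **Backing off:** I turned it back until the tool stood about 89° from the estimated seat angle. That puts the joint at about 1.58 rad, still gripped with a 30 N squeeze setting.
- **Not measured directly:** The joint angle comes from the tool's yaw. Against the stop the tool went about 4.5° past the estimated seat angle, which could be finger flex or a slight slip. Either is well inside the 15° tolerance.
- **Disagreement:** The two cameras differed by 1 to 2 mm along x for the clamp, so I weighted the side camera, which agreed with the arm. The first move calls were refused because each row needed all four numbers, and nothing moved.
- **Bottle, beaker and dish:** I moved nothing near them, but took no final measurement of where they stand.

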